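# Probe a drilled rail for its through bore

## Task

One of the three bores in the clamped white cabinet rail was drilled right through for the cabinet's connecting bolt; the other two are blind. Take the gauge pin out of its stand, probe the bores with it to find the through one, and leave the pin standing there, fully home with its collar resting on the rail, released and still.

Things in the scene. Friction and masses are not known exactly. Their poses are not given: they have to be found in the camera images.
- pin_grip (a point): centre of the upright pin's black grip (28 mm diameter, 50 mm tall; z up along the pin). Steel collar, 40 mm diameter: underside 31 mm below this point. Shank 14 mm diameter below it, tapered at the end, tip 91 mm below this point. 0.1 to 0.25 kg. Starts in a loose hole of a plywood stand (80 x 80 mm, 70 mm high, fixed), collar on the stand's top; it lifts straight out.
- bore_1 (a point): centre of the mouth of the rail's left (+y) bore, on the rail's top face, 75 mm above the bench; z up, y along the rail. The rail is white-painted wood, 400 x 70 mm, 50 mm thick, fixed on two 25 mm bearers; at each end, beyond 80 mm from this bore, is a low steel strap with black knobs rising 20 mm above the rail.
- bore_2 (a point): the same point of the middle bore. The three bores, each 25 mm in diameter, lie 80 mm apart along the rail's middle. One of them, a different one each time, goes right through to the open space under the rail; the other two end about 25 mm down on a hard wooden floor.
- bore_3 (a point): the same point of the right (-y) bore. With the pin fully home in the through bore, the centre of its grip is 31 mm above the bore's mouth; stopped by the floor of a blind bore it is about 66 mm above the mouth.
There are look-alikes about, which are no part of the job. What is meant by the part that bears pin_grip is not pink or purple, and is the larger of those in its own colour.

How it is judged:
By the outcome, as a careful person would: the job done as asked, in the order asked, and still so for the second after the job is handed in, with the robot touching nothing.
It also fails if it takes over 48 s, if anything falls off the work surface, if the arm or the gripper's body presses on something with over 40 N, if the wrist force passes 120 N, or if a joint passes its speed limit or range.

## Robot

A 7-joint arm with a two-finger parallel gripper is mounted at the origin on the work surface. World frame = base frame: x ahead of the robot, y to its left, z up, the work surface at z = 0. Lengths are in m, angles in degrees, forces in N, time in s.
With the tool pointing down it reaches from about 0.425 to 0.875 m from the base axis. Payload 4.7 kg.
Tool frame: the origin (TCP) lies at the centre of the arm's flange, where the gripper is bolted on; the fingertips stand 182 mm ahead of it and the grasp point (between the pads) lies 164 mm ahead of it; z points along the fingers, y is the line along which they close (so a half turn about z gives the same grasp; the last joint's range is limited). The gripper opens to 87 mm and grips with 3 to 60 N. Pads are 19 mm wide; open, the fingers measure 117 mm over their backs; the gripper's body (75 mm by 190 mm) begins 51 mm behind the grasp point.
Start: joints at [-69.093, 18.392, -4.016, 83.108, 1.295, 78.541, -3.26], TCP at [0.223, 0.61, 0.405] pointing down, gripper open.
Joint ranges: [-163.93, 163.93], [-17.29, 119.83], [-79.2, 71.16], [3.27, 140.29], [-89.18, 269.18], [5.43, 117.66], [-154.24, 154.24]. Speed limits (degrees/s): [147.25, 147.25, 180, 180, 180, 180, 180].

## Interface

Orientations are given as [roll, pitch, yaw] about the fixed x, y, z axes, in that order (R = Rz(yaw) Ry(pitch) Rx(roll)).
In Python, from cell import env gives the robot as it stands. The module is installed in compiled form; this text tells all that it offers.
- The arm moves only by the tool step_arm, never from a script. Its argument "steps" is one flat list of numbers, 5 for each row, row after row: the opening, from 0 (shut) to 1 (fully open), then the shift along the tool's x, y, z in mm, then the turn about the tool's z in degrees. In form: [grip, dx, dy, dz, roll, grip, dx, dy, dz, roll, ...]. A call has 1 to 12 rows; each row shifts and turns the commanded pose from where the row before left it, along the tool's axes as they then stand; what a row does not reach is not made up. A row lasts 1/8 s, in which the tool goes at most 62.5 mm and 10.7 degrees, less where a joint would pass 70% of its speed; a pose out of reach is approached as far as the arm can. A call with a gripper value outside its range is refused whole. The fingers move at their own pace and stop on an object; "grip_force" is the grip in N (left out, the last holds). Time passes only in rows, so rows that do not move let the fingers close. It gives the time, the measured TCP pose, the force, the opening and the grip force at its end, in the units of the state.
- env.get_obs(): the state, without advancing time (a new reading comes with each control period).
- env.read_camera(name): name is "side" or "top"; returns a dict with "image" (480x640x3 uint8, red, green, blue), "camera_matrix" (3x3 intrinsics, pixels), "R" (3x3) and "t" (3): a world point X has camera coordinates R X + t. Camera axes: x right, y down, z forward; pixel columns grow to the right and rows downward; lengths in m; the calibration is good to about 2 mm. A picture is of the moment at which its call begins. There is no depth.
- env.sign_off(): hands the job in; it is judged then, once.
The state is a dict: "time_s": time; "qpos": joint angles; "joint_velocities": joint speeds; "effort": joint torques, N m; "tool_pos": TCP position; "tool_rot": TCP orientation; "force": force on the tool from outside, world axes, zero at the start; "wrist_torque": the same for the moment, N m; "grip_width": finger opening in m; "grasp_force": force on a finger pad.
Only numpy, scipy, OpenCV 4.12 (cv2) and the standard library are available. Lean on these libraries where they do the work, as an engineer would, in place of code of your own. Each camera call takes 0.05 s, during which the arm holds its last target. There are 200 camera calls.

## Working session

There is one attempt and no reset: what is moved stays moved. The work goes in short steps, Python scripts to look and compute and a tool call to move; the robot and the scene stay as the last step left them, time stands still between calls to the robot, and variables do not carry over. Pictures are saved under pics/ and viewed, at most 10 in all, crops included, and the job is handed in when it is done.

Besides the shell and the picture viewer there is one more tool, called after ">>>" as name(argument=value, ...) on one line, values as JSON. step_arm: Moves the arm, as the interface text tells. Its arguments: {"type":"object","properties":{"steps":{"type":"array","items":{"type":"number"}},"grip_force":{"type":"number"}},"required":["steps"]}

```bash
mkdir -p pics; cat > h.py <<'E'
from cell import env
import cv2,numpy as np
def snap(n,f):
    c=env.read_camera(n); cv2.imwrite(f,cv2.cvtColor(c['image'],cv2.COLOR_RGB2BGR)); return c
def ray(c,u,v,z):
    K,R,t=[np.array(c[k]) for k in('camera_matrix','R','t')]
    d=R.T@np.linalg.solve(K,[u,v,1]); o=-R.T@t
    return (o+d*(z-o[2])/d[2])
def proj(c,X):
    K,R,t=[np.array(c[k]) for k in('camera_matrix','R','t')]
    p=K@(R@np.array(X)+t); return p[:2]/p[2]
E
python3 - <<'E'
from h import *
for n in('side','top'):
    c=snap(n,f'pics/{n}0.png'); print(n,c['camera_matrix'],c['R'],c['t'])
print(env.get_obs())
E
```

```text
side [[509.25961707   0.         326.21171048]
 [  0.         509.25961707 238.36299158]
 [  0.           0.           1.        ]] [[-0.98992385 -0.14106567 -0.01229824]
 [-0.07923638  0.62382523 -0.77753693]
 [ 0.11735572 -0.76872789 -0.628717  ]] [0.54506274 0.11962698 0.75919413]
top [[533.20076681   0.         323.82431362]
 [  0.         533.20076681 237.96030389]
 [  0.           0.           1.        ]] [[-0.00753843 -0.99997021  0.00165622]
 [-0.99975521  0.00750234 -0.0208142 ]
 [ 0.02080115 -0.00181272 -0.99978199]] [0.02528899 0.53699814 0.97762452]
{'time_s': 0.1, 'qpos': array([-69.09262673,  18.43580831,  -4.01708619,  83.16822617,
         1.29463122,  78.54087537,  -3.25973397]), 'joint_velocities': array([-0.09750384, -0.0881534 ,  0.00213285, -0.14437253, -0.10163325,
        0.03901693, -0.07066313]), 'effort': array([-3.14848683e-05, -4.92572236e+01, -4.06019753e-01, -3.13401067e+01,
       -6.44389959e-02,  3.94496543e-02,  8.68954112e-05]), 'tool_pos': array([0.2233256 , 0.61023674, 0.40375678]), 'tool_rot': array([-1.79900309e+02,  4.61212204e-03,  1.59903900e+02]), 'force': array([-0.8593238, -0.8459554,  0.2709279]), 'wrist_torque': array([-0.0334687 ,  0.00342508,  0.02976205]), 'grasp_force': 0.0, 'grip_width': 0.08706968311266076}
```

View pics/top0.png

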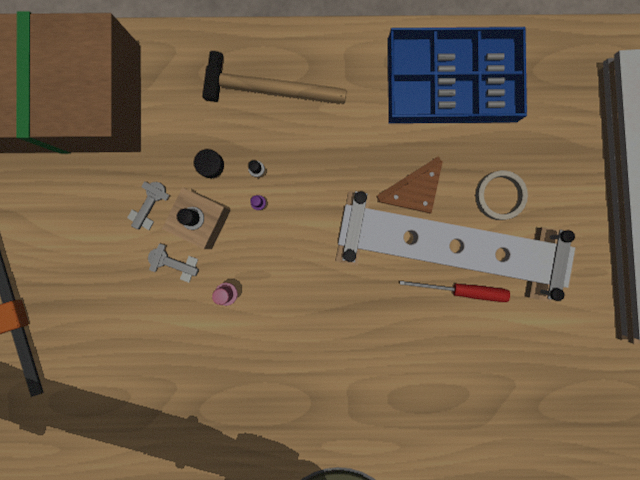

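View pics/side0.png

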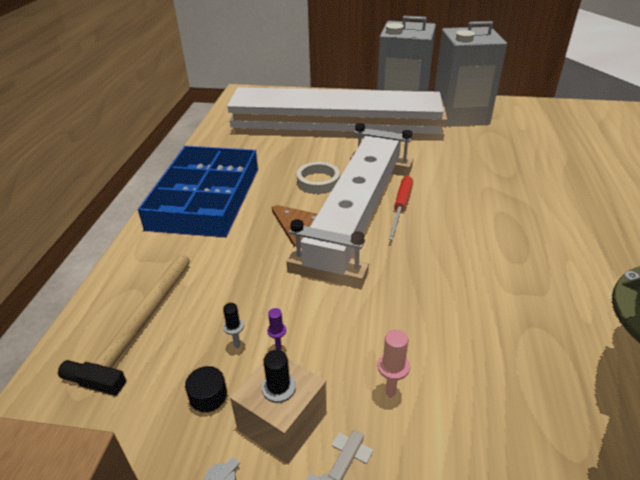

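The top view shows the pin in its stand with its grip top at about (187,216), and the bores at (410,237), (456,246) and (502,254). The side view confirms the black pin in the stand, with its grip centre at about (276,372). The small black pin and the pink and purple ones are decoys.

```bash
python3 - <<'E'
from h import *
c=env.read_camera('top'); s=env.read_camera('side')
im=c['image'].astype(int)
g=im.sum(2)
# bores: dark blob centroids
for (u,v) in((410,237),(456,246),(502,254)):
    w=g[v-12:v+13,u-12:u+13]; m=w<(w.max()+w.min())/2; ys,xs=np.nonzero(m)
    U,V=u-12+xs.mean(),v-12+ys.mean(); print(U,V,m.sum(),ray(c,U,V,.075))
w=g[200:235,172:205]; m=(w<130).astype(np.uint8); n,l,st,ce=cv2.connectedComponentsWithStats(m); print(st,ce)
for p in((187,216),(189,217)): print(ray(c,*p,.126))
print('collar',ray(c,190,217.5,.073))
print(ray(s,276,372,.101), ray(s,278,388,.076))
B=[ray(c,410,237,.075),ray(c,502,254,.075)]; print(proj(s,B[0]),proj(s,B[1]),np.linalg.norm(B[0]-B[1]))
o=c['image']; a=cv2.resize(o[190:250,160:230],None,fx=5,fy=5,interpolation=2); b=cv2.resize(o[215:275,390:525],None,fx=5,fy=5,interpolation=2)
a=np.pad(a,((0,0),(0,b.shape[1]-a.shape[1]),(0,0))); im=np.vstack([a,b])[...,::-1]
im=cv2.resize(im.copy(),None,fx=.98,fy=.98);cv2.imwrite('pics/crop.png',im); print(im.shape)
E
```

```text
412.13675213675214 237.23931623931622 117 [ 0.53582874 -0.13001675  0.075     ]
459.6764705882353 245.97058823529412 68 [ 0.52025008 -0.21135018  0.075     ]
505.0352941176471 254.64705882352942 85 [ 0.50479955 -0.28891447  0.075     ]
[[  0   0  33  35 853]
 [  5   9  22  17 302]] [[16.10199297 17.08323564]
 [15.71192053 16.76490066]]
[0.57188397 0.24267538 0.126     ]
[0.57023947 0.23944305 0.126     ]
collar [0.5726552  0.25102527 0.073     ]
[0.57110922 0.24747687 0.101     ] [0.56986886 0.251037   0.076     ]
[344.37344688 203.3235888 ] [369.09002854 158.19401499] 0.16026332319775083
(588, 662, 3)
```

View pics/crop.png

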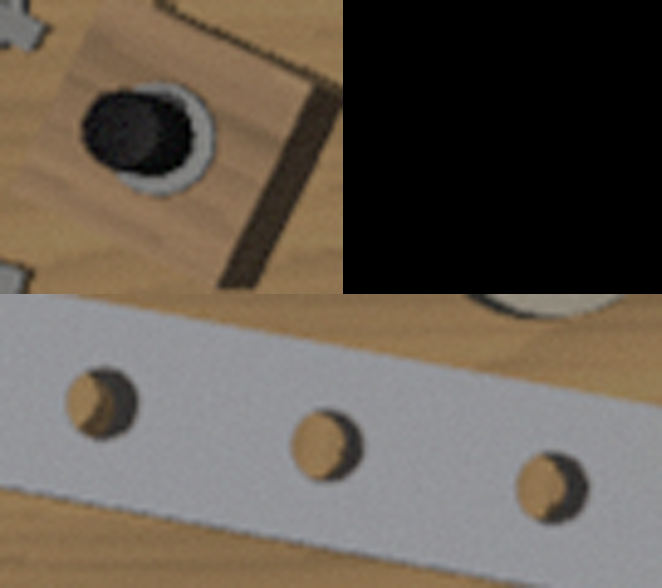

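The pin is at about (0.571, 0.247). The bore mouths sit on the expected 80 mm pitch. Bore 1's visible wall suggests it is the deeper one, so I'll probe it first. Now I'll move above the pin.

>>> step_arm(steps=[1,-45,-22,0,0,1,-45,-22,0,0,1,-45,-22,0,0,1,-45,-22,0,0,1,-45,-22,0,0,1,-45,-22,0,0,1,-45,-22,0,0,1,-45,-22,0,0,1,-45,-22,0,0,1,-45,-22,0,0,1,0,0,0,0,1,0,0,0,0], grip_force=30)

```text
time_s: 1.7
tool_pos: [0.5701, 0.2496, 0.4044]
tool_rot: [180.0, -0.1, 159.9]
force: [-1.1, 0.8, -0.4]
grip_width: 0.0871
grasp_force: 0.0
```

```bash
cat >> h.py <<'E'
from scipy.spatial.transform import Rotation as Ro
def go(target):  # mm in tool axes, TCP target
    o=env.get_obs(); R=Ro.from_euler('xyz',o['tool_rot'],degrees=True)
    print(o['tool_pos'],o['tool_rot'],o['qpos'].round(),o['force'].round(1),'move',(R.inv().apply(np.array(target)-o['tool_pos'])*1000).round(1))
E
python3 - <<'E'
from h import *
c=snap('side','pics/side1.png'); t=snap('top','pics/top1.png')
print([ray(t,*p,.075) for p in((410.4,236.9),(456.3,245.5),(502.2,254.2))], ray(t,185.1,216.1,.126),ray(t,192.3,217.8,.073))
go((.571,.247,.265))
E
```

```text
[array([ 0.53643285, -0.12704521,  0.075     ]), array([ 0.52110008, -0.20557132,  0.075     ]), array([ 0.50560195, -0.28406461,  0.075     ])] [0.57174478 0.2457499  0.126     ] [0.57210985 0.24707658 0.073     ]
[0.56947375 0.25076247 0.4046254 ] [ 1.79972109e+02 -5.27922823e-02  1.60046505e+02] [-37.  15.  13.  88.  -3.  78.  46.] [-0.8  0.7  0. ] move [ -2.8  -3.1 139.6]
```

View pics/side1.png

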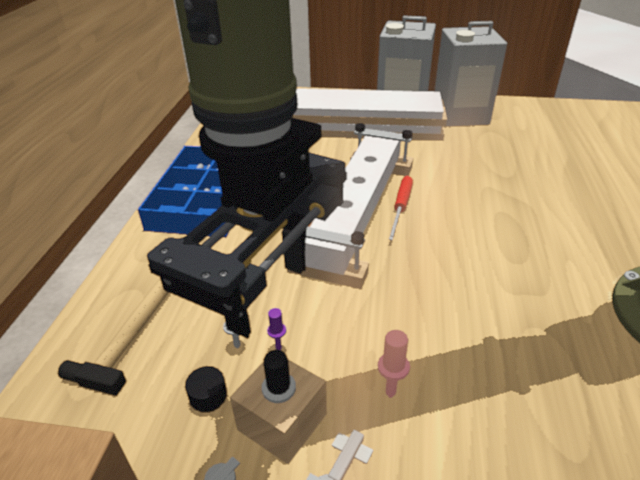

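The gripper hovers above the stand, with its fingertips at about (240,330) and (295,265). The pin at (276,372) hasn't moved. I'll descend and grip.

>>> step_arm(steps=[1,-2.5,-3,20,0,1,0,0,25,0,1,0,0,25,0,1,0,0,25,0,1,0,0,20,0,1,0,0,15,0,1,0,0,9,0,1,0,0,0,0,0,0,0,0,0,0,0,0,0,0,0,0,0,0,0,0,0,0,0,0])

```text
time_s: 3.3
tool_pos: [0.5718, 0.2455, 0.266]
tool_rot: [180.0, 0.0, 159.9]
force: [0.3, 0.3, 0.8]
grip_width: 0.0547
grasp_force: 0.0
```

>>> step_arm(steps=[0,0,0,0,0,0,0,0,0,0,0,0,0,0,0,0,0,0,0,0])

```text
time_s: 3.8
tool_pos: [0.5717, 0.2456, 0.2658]
tool_rot: [180.0, 0.0, 159.9]
force: [0.7, 0.4, -0.2]
grip_width: 0.0275
grasp_force: 30.0
```

```bash
python3 - <<'E'
from h import *
go((.571,.247,.265)); print(env.get_obs()['grip_width'],env.get_obs()['wrist_torque'])
E
```

```text
[0.57174219 0.24564941 0.26580867] [1.79979681e+02 8.52334587e-03 1.59908306e+02] [-36.  21.  13.  97.  -5.  63.  48.] [ 0.7  0.4 -0.2] move [1.2 1.  0.8]
0.02752710109416411 [ 0.15941394 -0.1094777   0.04299751]
```

Gripped at 27.5 mm. Lifting straight out.

>>> step_arm(steps=[0,0,0,-10,0,0,0,0,-20,0,0,0,0,-20,0,0,0,0,-25,0,0,0,0,-25,0,0,0,0,-20,0,0,0,0,-14,0,0,0,0,0,0])

```text
time_s: 4.8
tool_pos: [0.5719, 0.2455, 0.4011]
tool_rot: [179.9, 0.1, 159.9]
force: [0.1, 0.4, -1.1]
grip_width: 0.0274
grasp_force: 30.0
```

```bash
python3 - <<'E'
from h import *
go((.5364,-.127,.40)); print(env.get_obs()['grip_width'])
E
```

```text
[0.57190513 0.2454846  0.4011341 ] [1.79910583e+02 8.16076426e-02 1.59898213e+02] [-37.  15.  13.  88.  -4.  77.  47.] [ 0.1  0.4 -1.1] move [ -94.7 -362.     0.7]
0.02735908604215938
```

>>> step_arm(steps=[0,-5,-20,0,0,0,-10,-38,0,0,0,-10,-38,0,0,0,-10,-38,0,0,0,-10,-38,0,0,0,-10,-38,0,0,0,-10,-38,0,0,0,-10,-38,0,0,0,-10,-38,0,0,0,-10,-38,0,0,0,0,0,0,0,0,0,0,0,0])

```text
time_s: 6.3
tool_pos: [0.5358, -0.1275, 0.3989]
tool_rot: [180.0, -0.1, 159.8]
force: [-0.2, -0.1, -1.6]
grip_width: 0.027
grasp_force: 30.0
```

```bash
python3 - <<'E'
from h import *
s=snap('side','pics/side2.png'); t=env.read_camera('top')
go((.5364,-.127,.33))
p=env.get_obs()['tool_pos']
for z in(.164,.164+.031,.255): print(proj(s,p-[0,0,z]),)
print('bore',proj(s,(.5364,-.127,.075)))
cv2.imwrite('pics/c2.png',cv2.resize(s['image'][60:260,250:450],None,fx=3,fy=3)[...,::-1])
E
```

```text
[ 0.53633271 -0.12620098  0.39917316] [ 1.79982548e+02 -7.05848484e-02  1.59983630e+02] [-15.   7.  28.  99.  -3.  75.  83.] [ 0.3  0.8 -2. ] move [-0.4 -0.7 69.2]
[345.38892673 116.57447512]
[345.16179065 135.09877374]
[344.75253069 168.47635947]
bore [344.33863427 203.10396315]
```

View pics/c2.png

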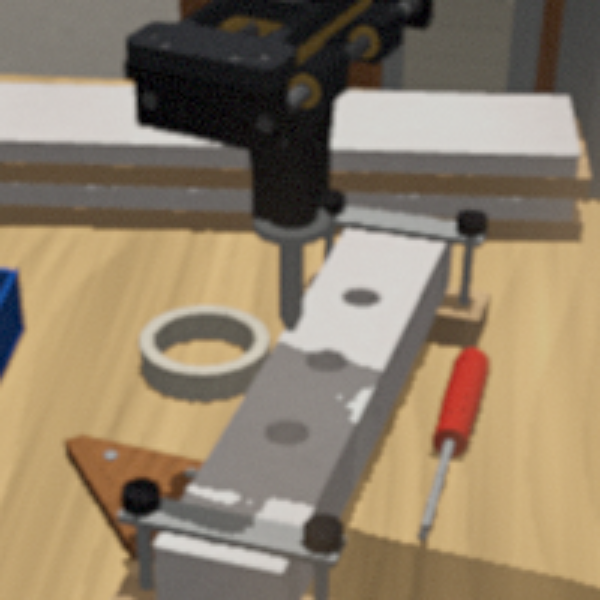

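The pin's tip (346,167) lies over bore 1 (346,204), and its offset matches the calibration. Descending to just above the blind floor, then probing slowly.

>>> step_arm(steps=[0,0,0,15,0,0,0,0,20,0,0,0,0,20,0,0,0,0,10,0,0,0,0,8,0,0,0,0,8,0,0,0,0,6,0,0,0,0,0,0])

```text
time_s: 7.4
tool_pos: [0.5364, -0.1271, 0.3124]
tool_rot: [-180.0, -0.0, 159.9]
force: [-0.2, 0.6, -1.3]
grip_width: 0.027
grasp_force: 30.0
```

>>> step_arm(steps=[0,0,0,2,0,0,0,0,2,0,0,0,0,2,0,0,0,0,2,0,0,0,0,2,0,0,0,0,2,0,0,0,0,0,0])

```text
time_s: 8.28
tool_pos: [0.5365, -0.1271, 0.3005]
tool_rot: [-180.0, -0.0, 159.9]
force: [-0.6, -0.8, -1.7]
grip_width: 0.0274
grasp_force: 30.0
```

No contact even 4.5 mm below the nominal blind floor. Continuing.

>>> step_arm(steps=[0,0,0,2,0,0,0,0,2,0,0,0,0,2,0,0,0,0,2,0,0,0,0,2,0,0,0,0,0,0])

```text
time_s: 9.02
tool_pos: [0.5365, -0.1271, 0.2906]
tool_rot: [-180.0, -0.0, 159.9]
force: [-0.7, 0.1, -2.0]
grip_width: 0.0273
grasp_force: 30.0
```

>>> step_arm(steps=[0,0,0,3,0,0,0,0,3,0,0,0,0,3,0,0,0,0,3,0,0,0,0,3,0,0,0,0,2,0,0,0,0,1,0,0,0,0,0,0])

```text
time_s: 10.02
tool_pos: [0.5365, -0.1271, 0.2727]
tool_rot: [180.0, 0.0, 159.9]
force: [-0.3, -0.4, -1.8]
grip_width: 0.0276
grasp_force: 30.0
```

Bore 1 is the through bore. Seating the collar gently until it makes contact.

>>> step_arm(steps=[0,0,0,1,0,0,0,0,0.5,0,0,0,0,0.5,0,0,0,0,0,0])

```text
time_s: 10.52
tool_pos: [0.5366, -0.1271, 0.2708]
tool_rot: [180.0, 0.0, 159.9]
force: [-0.5, -0.2, -1.8]
grip_width: 0.027
grasp_force: 30.0
```

>>> step_arm(steps=[0,0,0,0.5,0,0,0,0,0,0])

```text
time_s: 10.78
tool_pos: [0.5366, -0.1271, 0.2708]
tool_rot: [180.0, 0.0, 159.9]
force: [-1.1, 1.1, 4.2]
grip_width: 0.0274
grasp_force: 30.0
```

Collar in contact. Releasing and retreating straight up.

>>> step_arm(steps=[0.4,0,0,0,0,0.6,0,0,0,0,1,0,0,0,0,1,0,0,0,0,1,0,0,0,0,1,0,0,0,0,1,0,0,0,0])

```text
time_s: 11.65
tool_pos: [0.5365, -0.1271, 0.2703]
tool_rot: [180.0, 0.0, 159.9]
force: [-0.1, 0.5, 0.2]
grip_width: 0.084
grasp_force: 0.0
```

>>> step_arm(steps=[1,0,0,-5,0,1,0,0,-15,0,1,0,0,-25,0,1,0,0,-30,0,1,0,0,-30,0,1,0,0,-25,0,1,0,0,0,0,1,0,0,0,0])

```text
time_s: 12.65
tool_pos: [0.5363, -0.1271, 0.4]
tool_rot: [180.0, -0.0, 159.9]
force: [-0.0, 0.1, -0.1]
grip_width: 0.0869
grasp_force: 0.0
```

```bash
python3 - <<'E'
from h import *
s=env.read_camera('side'); print(env.get_obs()['grip_width'],[proj(s,(.5364,-.127,z)) for z in(.075,.106,.131)])
cv2.imwrite('pics/c3.png',cv2.resize(s['image'][100:280,250:450],None,fx=3,fy=3)[...,::-1])
E
```

```text
0.08678432896901225 [array([344.33863427, 203.10396315]), array([344.52517704, 187.91020941]), array([344.68193976, 175.14201482])]
```

View pics/c3.png

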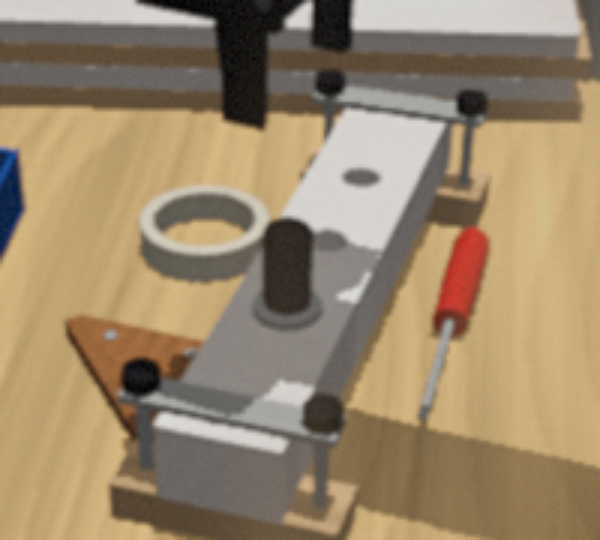

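The pin stands upright in bore 1, with its collar flat on the rail at (346,203), and the gripper is clear above it.

```bash
python3 -c "from cell import env; print(env.sign_off())"
```

```text
the job is handed in; nothing more can be done
None
```

The through bore is bore 1 (left, +y), the first one I probed; the pin is released there, standing upright with its collar on the rail, and the job is handed in at about 13 s of the 48 s allowed.

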